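# Set the width stop of the glass strip cutter and bring the sheet up to it

## Robot

A 6-joint arm with a two-finger parallel gripper is mounted at the origin on the work surface. World frame = base frame: x ahead of the robot, y to its left, z up, the work surface at z = 0. Lengths are in mm, angles in rad, forces in N, time in s.
With the tool pointing down it reaches from about 350 to 975 mm from the base axis. Payload 7.1 kg.
Tool frame: the origin (TCP) lies on the front face of the gripper's body, between the roots of the fingers; the fingertips stand 80 mm ahead of it and the grasp point (between the pads) lies 61 mm ahead of it (env.tips_ahead is the distance from the TCP to the fingertips, in mm); z points along the fingers, y is the direction in which the jaws open and shut (so a half turn about z gives the same grasp; the last joint's range is limited). The gripper opens to 88 mm and grips with 3 to 60 N. Pads are 20 mm wide; open, the fingers measure 115 mm over their backs; the gripper's body (75 mm by 178 mm) begins 61 mm behind the grasp point.
Start: joints at [-1.29, 0.423, 1.63, -0, 1.089, -0.019], TCP at [184.599, -597.1, 302.675] pointing down, gripper open.
Joint ranges: [-3, 3], [-0.9, 2.11], [0.09, 2.58], [-1.31, 4.45], [0.11, 2.69], [-2.54, 2.54]. Speed limits (rad/s): [2.39, 2.39, 3.01, 3.14, 3.14, 3.14].

## Interface

Orientations are given as a unit quaternion [x, y, z, w].
In Python, from station import env, set_gripper, viewer, workorder gives the robot as it stands. Calls block until the motion is done:
- env.reach(position, orientation): joint-space move of the TCP to a pose.
- env.move_l(position, rot=None, rate=150, f_stop=None): straight line of the TCP; rot=None keeps the orientation; rate is the mean speed in mm/s. With f_stop (N) it stops when the force on the tool has changed by that much, and returns True; else False.
- env.move_joints(angles): joint-space move.
- set_gripper(opening): finger opening in mm; the grip force is fixed at half the most; returns when the fingers have stopped.
- env.hold(seconds).
- env.ik(position, orientation): joint angles nearest the present ones, or None.
- env.read_state(): the state.
- viewer.camera(name): name is "side" or "top"; returns the picture (420x560x3 uint8, blue, green, red); there is no depth.
- viewer.camera_params(name): a dict with "fx", "fy", "cx", "cy" (pixels), "dist" ([k1, k2, p1, p2, k3] as OpenCV has them; the pictures are not rectified), "pose" (4x4, takes a point from camera to world coordinates). Camera axes: x right, y up, looking along -z (the intrinsics and any distortion apply to the point x, -y, -z); pixel columns grow to the right and rows downward; lengths in mm; the calibration is good to about 2 mm. A picture is of the moment at which its call begins. camera_params takes no time and is no camera call.
A pose or a line that the arm cannot do raises env.IKError and nothing moves.
- workorder.sign_off(): hands the job in, once; it reports no verdict.
The state is a dict: "time_s": time; "qpos": joint angles; "dq": joint speeds; "tau": joint torques, N m; "tool_pos": TCP position; "orientation": TCP orientation; "force": force on the tool from outside, world axes, zero at the start; "wrist_torque": the same for the moment, N m; "width": finger opening in mm.
Only numpy, scipy, OpenCV 4.12 (cv2) and the standard library are available. Lean on these libraries where they do the work, as an engineer would, in place of code of your own. Each camera call takes 0.05 s, during which the arm holds its last target. There are 200 camera calls.

## Task

Set up the strip cutter: with the fingertips push the width stop along its rail until it clicks into the notch of the red click stop, and then gently slide the orange glass sheet along the board, under the scoring bridge, until its leading edge lies flat against the stop, with the stop still in its notch. Push only, do not pick anything up, and leave the tools, jars and tray around the board where they are.

Things in the scene. Friction and masses are not known exactly. Their poses are not given: they have to be found in the camera images.
- board: white base board of the strip cutter, fixed: 225 mm along its x (-100 to +125), 460 mm along its y (-225 to +235), 18 mm thick. Origin on the table top below the scoring line; +x points away from the robot, to the rail; +y is the way the stop and the glass are pushed. The aluminium rail runs along y at x = 65 to 90 mm, its top 38 mm above the table
- bridge (a point): middle of the fixed scoring bridge, which crosses the board along x at board y = -8 to +8, x = -98 to +92 mm: a bar 44 to 56 mm above the table, with 26 mm of room over the board for the glass. Its black cutter head is parked at the front, board x = -73 to -39, y = -32 to +18 mm, top 81 mm above the table. Axes as the board's
- stop (a joint): position of the width stop (aluminium saddle, dark arm) along the rail, m, 0 to 0.125, growing towards the board's +y; the stop face lies at board y = 0.055 + this. Friction about 1.6 N plus 9 N per m/s. Ahead of a notch the push needed rises to about 9 N as the stop's spring plunger climbs a ramp; past the crest, 6 mm before the notch, it falls away and the stop jumps in
- push_block (a point): middle of the -y face (the one to push on) of the black ribbed finger block on top of the stop: 30 mm along the board's x, 16 mm along y, 46 to 76 mm above the table, 61 mm at this point; over the rail at board x = 77.5 mm, in the plane of the stop face. The saddle plate under it is 40 to 46 mm above the table. Axes as the board's
- stop_face (a point): middle of the face of the stop arm that the glass comes to rest against, 24 mm above the table; it looks to the board's -y, is 134 mm long (board x = -70 to +64 mm) and reaches from 20 to 35 mm above the table. Axes as the board's
- stop_pin (a point): tip of the stop's spring plunger, 20 mm to +y of the stop face, behind the rail at board x = 105 mm. In a notch it has the same board y as that click stop. About 6 to 8 N pushes it out of a notch, either way; moved less than 4 mm from the notch it springs back. Axes as the board's
- click_red: red click stop, the one to use: a notched block 26 x 30 x 16 mm with a thumbscrew to +x, fixed behind the rail at board x = 105 mm. Its notch is at its origin (underside centre, on the board). With the plunger in this notch the stop face is 20 mm to -y of this origin. Axes as the board's
- click_blue: blue click stop for another strip width, like the red one; it lies before or after the red one. The stop clicks into it too and can be pushed on through
- glass: orange opaque glass sheet lying on the board, 100 mm (x) x 210 mm (y) x 6 mm, about 0.32 kg, friction about 0.6. Origin under its centre, on the board, 18 mm above the table; its +y edge leads
- glass_back (a point): middle of the trailing (-y) edge of the glass, half way up its thickness (21 mm above the table): the place to push on. Always on the -y side of the bridge
- glass_edge_far (a point): far (+x) end of the leading edge of the glass, half way up its thickness; axes as the glass
- glass_edge_near (a point): near (-x) end of the leading edge of the glass, half way up its thickness; axes as the glass
- frit_jar: jar of amber glass grains with black cap, 74 mm wide, 112 mm tall; origin under its centre; leave it
- oil_bottle: small amber bottle, 42 mm wide, 105 mm tall; origin under its centre; leave it
- offcut_tray: open black tray of glass offcuts, 110 x 170 x 35 mm; origin under its centre; leave it
- pliers: running pliers lying flat, red grips, 175 mm long, 15 mm high; origin under the middle, jaws to its +x; leave it
- score_pen: silver pencil-type hand glass cutter lying flat, 140 mm long, 13 mm high; origin near the middle; leave it
- marker: black marker pen with red cap lying flat, 125 mm long, 14 mm high; origin near the middle; leave it
- brush_pot: white ceramic pot with brushes, 72 mm wide, 80 mm tall (brushes to 160 mm); origin under its centre; leave it
Not all that is in view belongs to the job. There is more than one size of the glass; the one meant has the size given above.

How it is judged:
By the outcome, as a careful person would: the job done as asked, in the order asked, and still so for the second after the job is handed in, with the robot touching nothing.
It also fails if it takes over 54 s, if anything falls off the work surface, if the arm or the gripper's body presses on something with over 40 N, if the wrist force passes 120 N, or if a joint passes its speed limit or range.

## Working session

There is one attempt and no reset: what is moved stays moved. The work goes in short steps, each a Python script; the robot and the scene stay as the last script left them, time stands still between calls to the robot, and variables do not carry over. Pictures are saved under pics/ and viewed, about 8 in all and at most 12, crops included, and the job is handed in when it is done.

```bash
ls; mkdir -p pics; cat > h.py <<'E'
import numpy as np, cv2
from station import env, set_gripper, viewer, workorder
def snap(name,fn):
    im=viewer.camera(name); cv2.imwrite('pics/'+fn,im); return im
def par(name):
    p=viewer.camera_params(name); K=np.array([[p['fx'],0,p['cx']],[0,p['fy'],p['cy']],[0,0,1.]])
    return K,np.array(p['dist'],float),np.array(p['pose'],float)
def ray(name,uv):
    K,d,T=par(name); q=cv2.undistortPoints(np.array(uv,float).reshape(-1,1,2),K,d).reshape(-1,2)
    D=np.c_[q[:,0],-q[:,1],-np.ones(len(q))]@T[:3,:3].T
    return T[:3,3],D
def onz(name,uv,z):
    o,D=ray(name,uv); return o+D*((z-o[2])/D[:,2])[:,None]
def proj(name,P):
    K,d,T=par(name); P=np.array(P,float).reshape(-1,3); c=(P-T[:3,3])@T[:3,:3]
    return cv2.projectPoints(c*[1,-1,-1],np.zeros(3),np.zeros(3),K,d)[0].reshape(-1,2)
E
python3 - <<'E'
from h import *
for n in('top','side'):
    snap(n,n+'0.png'); K,d,T=par(n); print(n,K.round(1).tolist(),d,T.round(3).tolist())
E
```

```text
pics
top [[536.0, 0.0, 280.0], [0.0, 536.0, 211.7], [0.0, 0.0, 1.0]] [0.00908162 0.         0.         0.         0.        ] [[-0.025, 0.99, -0.138, 338.913], [-1.0, -0.026, -0.007, 4.717], [-0.011, 0.138, 0.99, 1403.831], [0.0, 0.0, 0.0, 1.0]]
side [[498.5, 0.0, 269.4], [0.0, 498.5, 202.6], [0.0, 0.0, 1.0]] [0.0527402 0.        0.        0.        0.       ] [[-0.877, 0.3, -0.374, -14.633], [-0.479, -0.528, 0.701, 1026.347], [0.013, 0.794, 0.607, 939.04], [0.0, 0.0, 0.0, 1.0]]
```

View pics/top0.png

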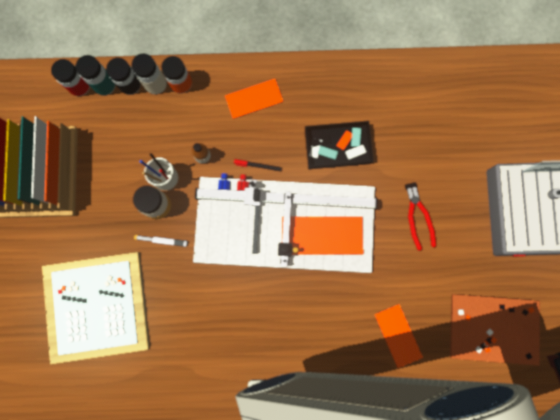

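View pics/side0.png

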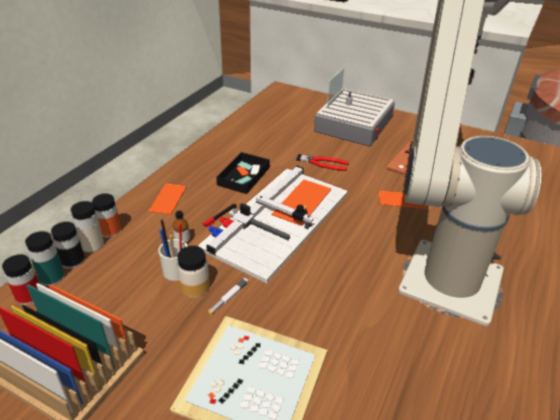

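Top view: the board spans (194–376, 178–272). The red click is at about (242,183) and comes before the blue one at (224,183). The stop arm is at column 257, the bridge at 289, and the glass covers about (293–363, 217–255). Next I'll measure these.

```bash
python3 - <<'E'
from h import *
im=cv2.imread('pics/top0.png'); c=im[165:285,185:385]; cv2.imwrite('pics/crop.png',cv2.resize(c,None,fx=4,fy=4,interpolation=cv2.INTER_CUBIC))
s=cv2.imread('pics/side0.png')[160:280,195:355]; cv2.imwrite('pics/crops.png',cv2.resize(s,None,fx=5,fy=5,interpolation=cv2.INTER_CUBIC))
hsv=cv2.cvtColor(im,cv2.COLOR_BGR2HSV)
def blobs(m,lab,z,lo=8):
    n,L,st,ce=cv2.connectedComponentsWithStats(m.astype(np.uint8))
    for i in range(1,n):
        if st[i,4]>lo and 185<ce[i,0]<385 and 160<ce[i,1]<285: print(lab,st[i],ce[i].round(1),onz('top',ce[i],z).round(1))
H,S,V=hsv[...,0],hsv[...,1],hsv[...,2]
blobs((H>100)&(H<130)&(S>150)&(V>80),'blue',34)
blobs(((H<4)|(H>174))&(S>150)&(V>90),'red',34)
m=((H>5)&(H<14)&(S>215)&(V>190)); blobs(m,'glass',24,50)
w=((S<70)&(V>130)).astype(np.uint8); w[:160]=0;w[285:]=0;w[:,:185]=0;w[:,385:]=0
w=cv2.morphologyEx(w,cv2.MORPH_OPEN,np.ones((3,3)))
n,L,st,ce=cv2.connectedComponentsWithStats(w)
allp=np.argwhere(L>0)[:,::-1].astype(np.float32)
r=cv2.minAreaRect(allp); print('board',r); b=cv2.boxPoints(r); print(b, onz('top',b,18).round(1))
E
```

```text
blue [222 175   4   3  10] [223.8 176. ] [[627.8 158.9  34. ]]
blue [219 181  10   8  61] [223.3 184.3] [[605.9 160.3  34. ]]
red [235 160  13   6  60] [240.9 162.5] [[662.6 113.7  34. ]]
red [238 175  10  15  97] [242.1 182.9] [[608.2 111.3  34. ]]
glass [ 296  218   66   35 2021] [331.5 235.5] [[ 465.8 -116.6   24. ]]
board ((284.7314758300781, 224.321044921875), (179.50917053222656, 86.72117614746094), 3.301865577697754)
[[192.62848 262.4401 ]
 [197.62329 175.86288]
 [376.83447 186.202  ]
 [371.83966 272.7792 ]] [[ 406.   243.6   18. ]
 [ 633.4  229.8   18. ]
 [ 592.9 -240.7   18. ]
 [ 367.8 -216.6   18. ]]
```

View pics/crop.png

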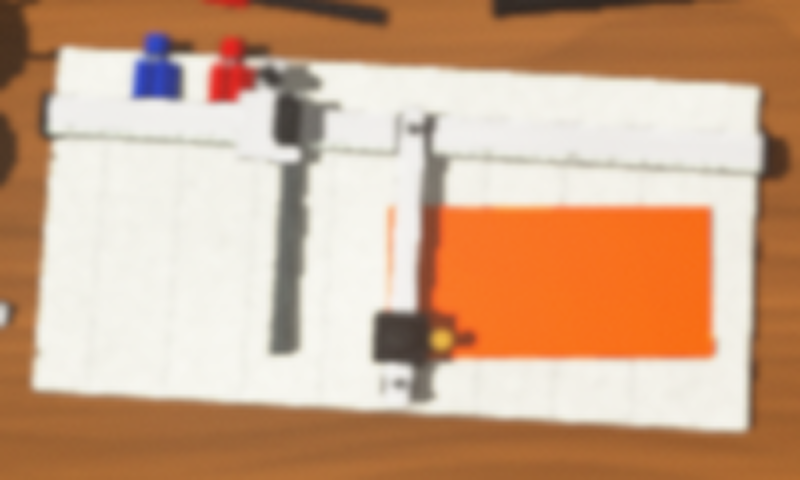

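View pics/crops.png

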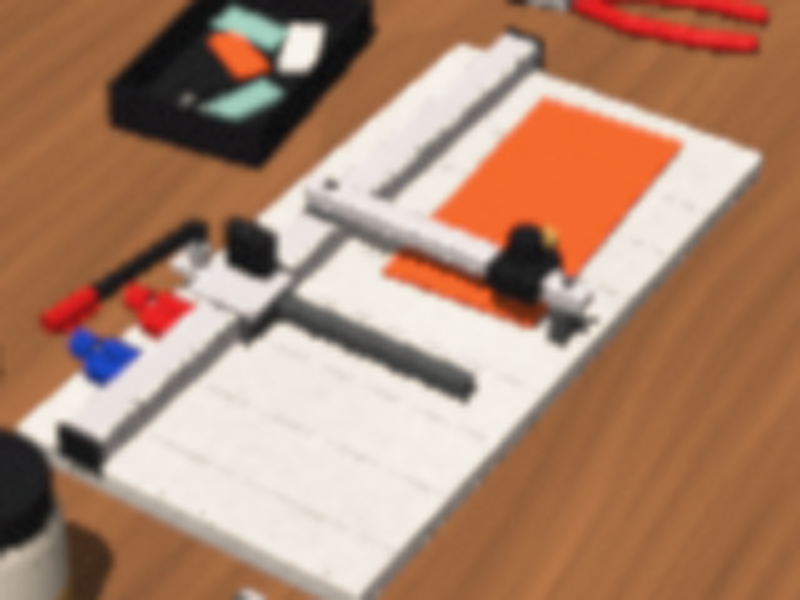

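```bash
cat >> h.py <<'E'
def c2p(UV,k=4,o=(185,165)): return (np.array(UV,float).reshape(-1,2)+.5)/k-.5+np.array(o)
def rigid(A,B):
    a,b=A.mean(0),B.mean(0); h=(A-a).T@(B-b); t=np.arctan2(h[0,1]-h[1,0],h[0,0]+h[1,1])
    R=np.array([[np.cos(t),-np.sin(t)],[np.sin(t),np.cos(t)]]); return R,b-R@a,t
E
python3 - <<'E'
from h import *
B=np.array([[125,235],[125,-225],[-100,-225],[-100,235.]])
W=onz('top',c2p([[60,47],[760,88],[748,430],[33,390]]),18)[:,:2]
R,t,th=rigid(B,W); print('top fit',th,t.round(1),(W-(B@R.T+t)).round(1).tolist())
S=onz('side',c2p([[462,43],[762,158],[360,600]],5,(195,160)),18)[:,:2]  # far-right, near-right, near-left approx
print('side',((S-t)@R).round(1).tolist())
bf=lambda UV,z,n='top',k=4,o=(185,165):((onz(n,c2p(UV,k,o),z)[:,:2]-t)@R).round(1).tolist()
print('bridge edges',bf([[398,200],[424,200]],56))
print('red ctr',bf([[231,80]],34),bf([[231.5,48]],27),'blue',bf([[157,78]],34))
print('block -y top edge',bf([[300,95],[300,143]],76), '+y', bf([[275,95],[275,143]],76))
print('arm -y edge',bf([[306,165],[295,352]],35))
print('glass lead far,trail far,trail near',bf([[388,207],[712,208],[714,357]],24))
print('glass side',bf([[545,97],[682,145],[385,272],[530,327]],24,'side',5,(195,160)))
print('red side blk top', bf([[165,315]],34,'side',5,(195,160)),'arm tip',bf([[475,380]],35,'side',5,(195,160)))
np.savez('b.npz',R=R,t=t,th=th)
from scipy.spatial.transform import Rotation as Ro
s=env.read_state(); print(Ro.from_quat(s['orientation']).as_matrix().round(3).tolist(),s['time_s'])
E
```

```text
top fit -0.08374058662356652 [4.872e+02 2.000e-01] [[0.5, 0.6], [-1.0, -0.4], [0.8, -0.5], [-0.4, 0.2]]
side [[124.3, -223.2], [-100.3, -218.9], [-102.5, 239.8]]
bridge edges [[31.5, 6.8], [32.4, -9.7]]
red ctr [[106.8, 120.0]] [[129.4, 121.7]] blue [[105.4, 168.1]]
block -y top edge [[91.9, 72.0], [61.3, 70.0]] +y [[91.0, 87.7], [60.4, 85.7]]
arm -y edge [[53.7, 67.7], [-67.2, 67.0]]
glass lead far,trail far,trail near [[30.8, 13.4], [42.2, -196.2], [-54.1, -201.1]]
glass side [[42.2, -192.1], [-55.7, -195.2], [28.4, 17.2], [-67.6, 12.4]]
red side blk top [[103.3, 130.8]] arm tip [[-71.9, 80.3]]
[[0.955, 0.295, -0.0], [0.295, -0.955, 0.001], [0.0, -0.001, -1.0]] 0.1
```

```bash
cat >> h.py <<'E'
from scipy.spatial.transform import Rotation as Ro
try:
    z=np.load('b.npz'); R,t,th=z['R'],z['t'],float(z['th'])
    bx=np.r_[R[:,0],0]; by=np.r_[R[:,1],0]
    def quat(sg): return Ro.from_matrix(np.c_[np.cross(sg*bx,[0,0,-1]),sg*bx,[0,0,-1]]).as_quat()
except FileNotFoundError: pass
def w(x,y,z): return np.r_[R@[x,y]+t,z]
def bpos(): return R.T@(np.array(env.read_state()['tool_pos'])[:2]-t)
def fb(): f=np.array(env.read_state()['force']); return np.r_[R.T@f[:2],f[2]]
E
python3 - <<'E'
from h import *
for sg in(1,-1):
    for P in(w(77.5,46,240),w(77.5,46,136),w(77.5,95,136),w(-7,-230,220),w(-7,-230,101),w(-10,-115,101)):
        q=env.ik(P,quat(sg)); print(sg,None if q is None else np.round(q,2))
E
```

```text
1 [ 0.05  0.42  1.8  -0.    0.92  0.13]
1 [ 0.05  0.58  1.84 -0.    0.72  0.13]
1 [ 0.13  0.59  1.82 -0.    0.73  0.22]
1 [-0.48  0.38  1.93 -0.    0.83 -0.4 ]
1 [-0.48  0.59  1.97 -0.    0.58 -0.4 ]
1 [-0.26  0.57  2.04 -0.    0.53 -0.18]
-1 None
-1 None
-1 None
-1 None
-1 None
-1 None
```

```bash
python3 - <<'E'
from h import *
set_gripper(0)
env.reach(w(77.5,44,240),quat(1))
env.move_l(w(77.5,44,137),rate=150)
print('w',env.read_state()['width'],env.read_state()['time_s'],bpos(),fb().round(2))
f0=fb()
hit=env.move_l(w(77.5,74,137),rate=25,f_stop=1.2)
print(hit,bpos().round(2),(fb()-f0).round(2),env.read_state()['time_s'])
snap('top','top1.png')
E
```

```text
w 0.38236023971552047 4.9083 [78.01508162 43.93412099] [ 0.81 -0.48  0.94]
True [77.23 64.29] [ 0.25  0.62 -1.86] 5.7083
```

```bash
python3 - <<'E'
from h import *
def favg(n=4):
    a=[]
    for _ in range(n): a.append(fb()); env.hold(0.02)
    return np.mean(a,0)
y=bpos()[1]; print(round(y,2),favg().round(2))
pk=0
for i in range(12):
    y+=1.5; env.move_l(w(77.5,y,137),rate=20); f=favg(); print(round(bpos()[1],2),f.round(2),round(env.read_state()['time_s'],2))
    if f[1]<-5.5: break
E
```

```text
64.03 [-0.23 -0.28  0.11]
65.51 [ 0.09 -0.11  0.53] 6.14
67.01 [ 0.1  -1.21 -0.52] 6.46
68.6 [-0.09 -0.81 -0.53] 6.78
70.14 [ 0.1  -0.1  -0.83] 7.09
71.64 [ 0.02 -0.51 -0.48] 7.41
73.14 [0.25 0.07 0.46] 7.72
74.63 [-0.25 -0.37  0.29] 8.04
76.1 [-0.27 -0.9   0.48] 8.36
77.51 [-0.3  -1.62  1.06] 8.68
78.72 [-0.53 -4.97  1.75] 8.99
80.27 [-0.3  -4.86  2.15] 9.31
81.83 [-0.13 -5.26  2.12] 9.62
```

```bash
python3 - <<'E'
from h import *
def favg(n=5):
    a=[]
    for _ in range(n): a.append(fb()); env.hold(0.02)
    return np.mean(a,0)
y=82.03; pk=0
for i in range(10):
    y+=0.8; env.move_l(w(77.5,y,137),rate=20); f=favg(); print(round(bpos()[1],2),f.round(2),round(env.read_state()['time_s'],2))
    pk=min(pk,f[1])
    if pk<-4 and f[1]>-1.8: break
snap('top','top2.png'); c=cv2.imread('pics/top2.png')[165:285,185:385]; cv2.imwrite('pics/crop2.png',cv2.resize(c,None,fx=4,fy=4,interpolation=cv2.INTER_CUBIC))
E
```

```text
82.68 [-0.31 -4.6   2.55] 9.96
83.71 [ 0.07 -3.06  2.62] 10.29
84.81 [ 0.2  -0.5   0.68] 10.62
```

View pics/crop2.png

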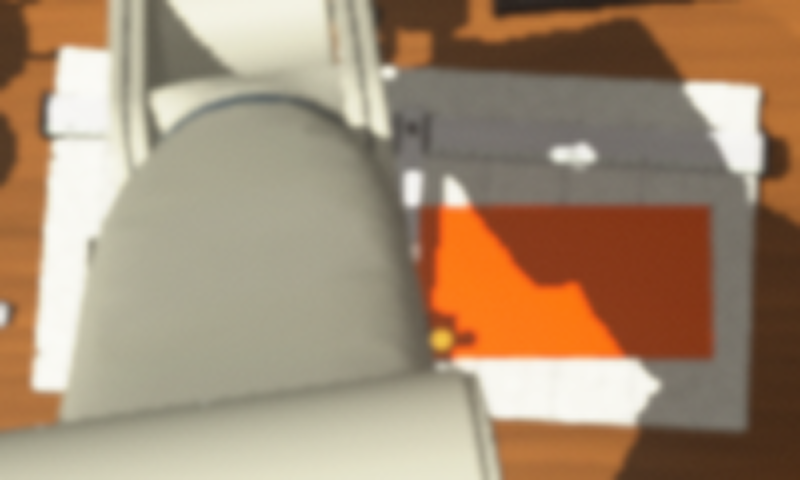

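Force rose to about 5 N and then fell to zero at the expected spot (crest at TCP y≈84.2). Next I back off, position behind the glass and check the notch visually.

```bash
python3 - <<'E'
from h import *
env.move_l(w(77.5,66,137),rate=80)
env.move_l(w(77.5,66,230),rate=200)
env.reach(w(-6,-245,220),quat(1)); set_gripper(50)
print(env.read_state()['time_s'],env.read_state()['width'],bpos())
snap('side','side3.png'); snap('top','top3.png'); a=cv2.imread('pics/top3.png')[165:285,185:385]; b=cv2.imread('pics/side3.png')[160:280,195:355]
cv2.imwrite('pics/c3.png',np.vstack([cv2.resize(a,(500,300),interpolation=cv2.INTER_CUBIC),cv2.resize(b,(400,300),interpolation=cv2.INTER_CUBIC)[:,:].copy() if 0 else cv2.copyMakeBorder(cv2.resize(b,(400,300),interpolation=cv2.INTER_CUBIC),0,0,0,100,cv2.BORDER_CONSTANT)]))
E
```

```text
13.8 49.984926479938046 [  -6.03104526 -245.04810033]
```

View pics/c3.png

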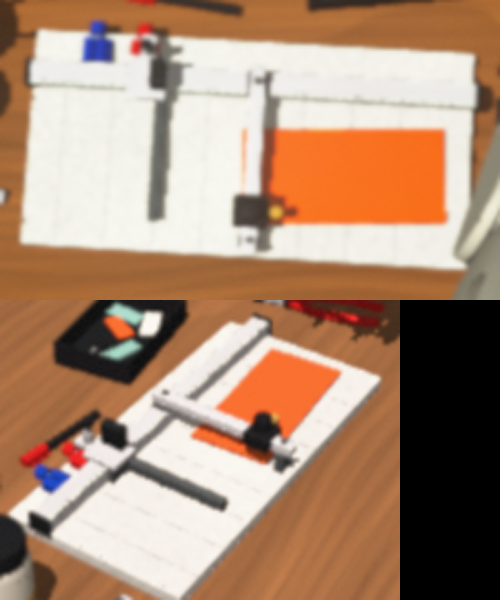

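The pin now sits in the red click (≈(143,42) in the composite) and the glass is unmoved. I'll measure the stop face position by edge detection, then push the glass.

```bash
python3 - <<'E'
from h import *
def armedge(fn):
    g=cv2.cvtColor(cv2.resize(cv2.imread('pics/'+fn)[165:285,185:385],None,fx=4,fy=4,interpolation=cv2.INTER_CUBIC),cv2.COLOR_BGR2GRAY).astype(int)
    out=[]
    for V in range(190,330,20):
        row=g[V,180:350]; d=np.where(row<135)[0]; out.append((180+d.min(),180+d.max()))
    U=np.array(out); Vs=np.arange(190,330,20)
    f=lambda k:((onz('top',c2p(np.c_[U[:,k],Vs]),35)[:,:2]-t)@R)[:,1].round(1)
    print(fn,'lead side',f(0),'trail side',f(1), 'slope',np.polyfit(((onz('top',c2p(np.c_[U[:,0],Vs]),35)[:,:2]-t)@R)[:,0],f(0),1).round(4))
armedge('top0.png'); armedge('top3.png')
# glass push
env.move_l(w(-6,-245,170),rate=200); env.move_l(w(-6,-245,100.5),rate=100)
def favg(n=5):
    a=[]
    for _ in range(n): a.append(fb()); env.hold(0.02)
    return np.mean(a,0)
print('base',favg().round(2),np.array(env.read_state()['tool_pos']).round(1))
env.move_l(w(-6,-200,100.5),rate=35); print(favg().round(2),env.read_state()['time_s'])
env.move_l(w(-6,-150,100.5),rate=35); print(favg().round(2),bpos().round(1),env.read_state()['time_s'])
snap('top','top4.png'); cv2.imwrite('pics/crop4.png',cv2.resize(cv2.imread('pics/top4.png')[165:285,185:385],None,fx=3,fy=3,interpolation=cv2.INTER_CUBIC))
E
```

```text
top0.png lead side [80.8 81.2 81.7 80.8 81.3 81.1 80.9] trail side [68.6 67.7 66.9 68.6 68.5 69.6 68.7] slope [8.00000e-04 8.11162e+01]
top3.png lead side [102.7 103.1 102.9 103.3 103.1 102.8 102.6] trail side [89.8 90.2 89.4 89.2 89.6 90.  90.5] slope [1.900000e-03 1.029354e+02]
base [-0.13  0.06 -0.11] [ 461.1 -243.7  101.2]
[-0.17 -0.49  0.1 ] 16.7417
[-0.08  0.02 -0.13] [  -6. -150.] 18.4
```

View pics/crop4.png

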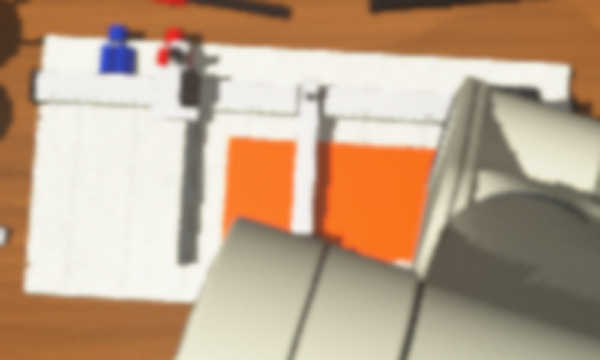

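The stop face measures only about 90–92 (it moved 22 mm), but the red notch needs about 100, so the click isn't confirmed. I'll compare close crops from before and after.

```bash
python3 - <<'E'
from h import *
def z(fn,a,b,c,d,size): return cv2.resize(cv2.imread('pics/'+fn)[a:b,c:d],size,interpolation=cv2.INTER_CUBIC)
cv2.imwrite('pics/z.png',np.vstack([np.hstack([z('top0.png',168,208,214,270,(400,286)),z('top3.png',168,208,214,270,(400,286))]),np.hstack([z('side0.png',193,241,200,268,(400,282)),z('side3.png',193,241,200,268,(400,282))])]))
print(proj('top',[w(105,90,30),w(105,112,30),w(105,120.5,30),w(105,120.5,34)]).round(1).tolist())
print(proj('side',[w(105,90,30),w(105,112,30),w(105,120.5,34),w(105,168.1,34)]).round(1).tolist())
E
```

```text
[[253.9, 186.2], [245.5, 185.8], [242.2, 185.6], [242.1, 185.3]]
[[235.7, 216.0], [231.2, 220.0], [229.3, 220.5], [219.0, 229.4]]
```

View pics/z.png

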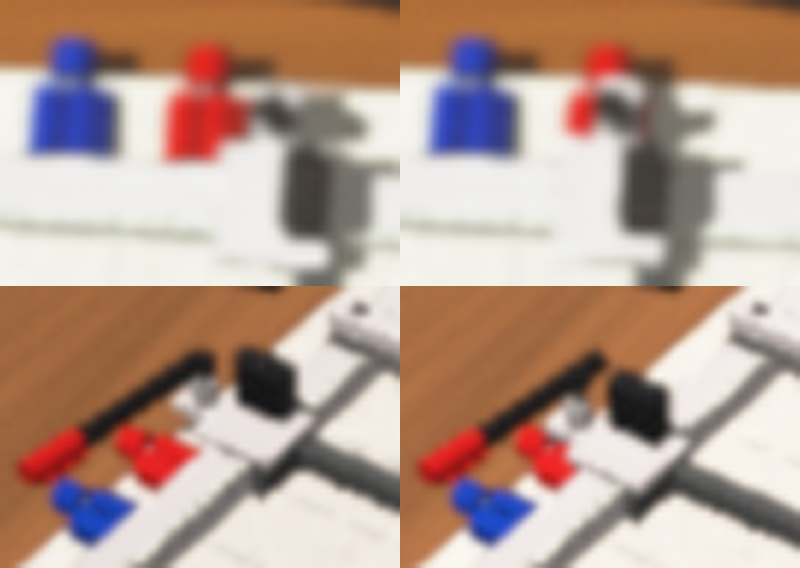

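The close-up shows the plunger still about 7–8 mm short of the red notch. The slow force fall to 0 means the stop was left on the crest, held there by friction. The finger needs about 3 mm more, so I go back to finish it before touching the glass again.

```bash
python3 - <<'E'
from h import *
def favg(n=4):
    a=[]
    for _ in range(n): a.append(fb()); env.hold(0.02)
    return np.mean(a,0)
env.move_l(w(-6,-165,100.5),rate=60); env.move_l(w(-6,-165,220),rate=220)
set_gripper(0)
env.reach(w(77.5,60,220),quat(1)); env.move_l(w(77.5,60,137),rate=150)
env.move_l(w(77.5,82,137),rate=40); print(bpos().round(2),favg().round(2),env.read_state()['time_s'])
for y in(84,85,86,87,88):
    env.move_l(w(77.5,y,137),rate=15); print(bpos().round(2),favg().round(2))
print(env.read_state()['time_s'])
env.move_l(w(77.5,66,137),rate=80); env.move_l(w(77.5,66,220),rate=220)
env.reach(w(-6,-180,220),quat(1)); set_gripper(50)
im=snap('top','top5.png'); sd=snap('side','side5.png'); print(env.read_state()['time_s'])
def z(fn,a,b,c,d,size): return cv2.resize(cv2.imread('pics/'+fn)[a:b,c:d],size,interpolation=cv2.INTER_CUBIC)
cv2.imwrite('pics/z5.png',np.vstack([np.hstack([z('top5.png',168,208,214,270,(400,286)),z('side5.png',193,241,200,268,(400,286))]),z('top5.png',165,285,185,385,(800,300))]))
E
```

```text
[77.44 82.17] [ 0.34  0.07 -0.12] 22.825
[77.5  83.96] [ 0.26  0.44 -0.3 ]
[77.48 84.99] [ 0.06 -0.06  0.02]
[77.54 86.12] [-0.23 -0.22 -0.13]
[77.53 87.09] [ 0.05 -0.55  0.16]
[77.53 88.08] [0.35 0.09 0.1 ]
24.4417
27.4083
```

View pics/z5.png

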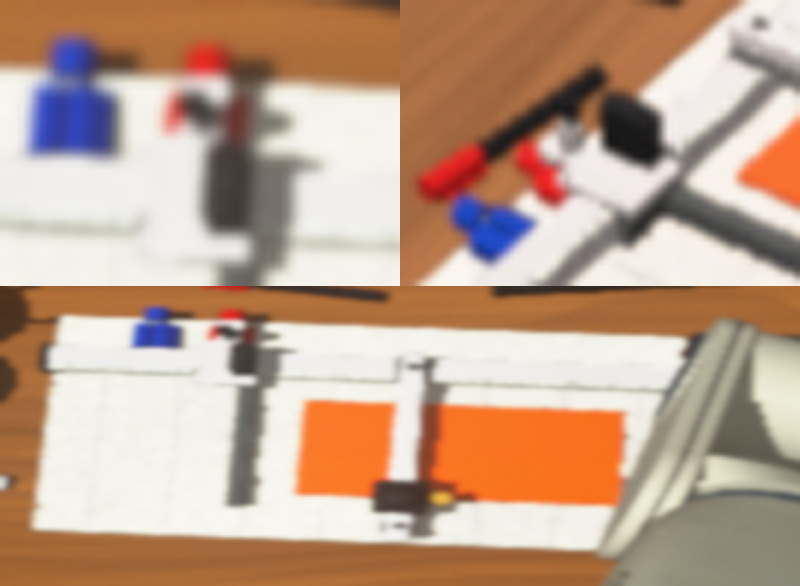

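```bash
cat > m.py <<'E'
from h import *
def rep(fn):
    im=cv2.resize(cv2.imread('pics/'+fn)[165:285,185:385],None,fx=4,fy=4,interpolation=cv2.INTER_CUBIC)
    g=cv2.cvtColor(im,cv2.COLOR_BGR2GRAY).astype(int); hs=cv2.cvtColor(im,cv2.COLOR_BGR2HSV)
    B=lambda UV,z:(onz('top',c2p(UV),z)[:,:2]-t)@R
    P=[]
    for V in range(190,330,10):
        d=np.where(g[V,180:290]<135)[0]
        if len(d): P.append((180+d.min(),V))
    if P:
        b=B(P,35); print(fn,'arm +y side y',np.median(b[:,1]).round(2),'slope',np.polyfit(b[:,0],b[:,1],1)[0].round(4))
    m=(hs[...,0]>5)&(hs[...,0]<14)&(hs[...,1]>200)&(hs[...,2]>180)
    L=[(np.where(m[V])[0].min(),V) for V in range(200,340,8) if m[V,:].any()]
    T=[(np.where(m[V])[0].max(),V) for V in range(200,340,8) if m[V,:].any()]
    for n,Q in(('lead',L),('trail',T)):
        b=B(Q,24); print(n,b[:,1].round(1),'slope',np.polyfit(b[:,0],b[:,1],1)[0].round(4))
E
python3 - <<'E'
from m import *
rep('top0.png');rep('top3.png');rep('top5.png')
f=lambda UV:((onz('top',c2p(UV),24)[:,:2]-t)@R).round(1).tolist(); print('glass corners',f([[305,182],[625,201],[617,350],[297,334]]))
E
```

```text
top0.png arm +y side y 81.06 slope 0.0031
lead [-21.3 -21.6 -21.9 -22.2 -21.2 -20.2 -20.4 -20.1 -20.4 -19.4 -18.4 -19.3
 -24.7 -34.6 -34.9 -46.8] slope 0.1944
trail [-191.9 -192.8 -192.3 -193.2 -193.4 -193.6 -193.7 -193.9 -194.1 -194.3
 -194.5 -194.7 -194.9 -195.1 -195.3 -196.8] slope 0.0479
top3.png arm +y side y 102.87 slope 0.0009
lead [-21.3 -21.6 -21.9 -22.2 -20.5 -20.2 -20.4 -20.7 -21.  -19.4 -19.  -19.3
 -25.4 -34.6 -35.6 -46.8] slope 0.2009
trail [-191.9 -192.1 -192.3 -192.5 -193.4 -193.6 -193.7 -193.9 -194.1 -194.3
 -194.5 -194.7 -194.9 -195.1 -195.3 -196.1] slope 0.0492
top5.png arm +y side y 109.09 slope 0.004
lead [ 64.2  63.9  63.5  63.9  64.2  64.5  64.2  64.5  64.2  63.8  64.1  64.5
  64.8  64.4  64.1  64.4  63.5 -46.8] slope 0.3325
trail [ -73.2 -134.9 -135.8 -136.  -136.2 -137.1 -136.7 -136.2 -136.5 -136.7
 -136.3 -135.2 -135.4 -136.3 -137.8 -137.4 -137.6 -136.6] slope 0.2163
glass corners [[44.1, 68.2], [43.5, -139.9], [-53.2, -138.9], [-54.9, 67.1]]
```

```bash
python3 - <<'E'
from m import *
def favg(n=6):
    a=[]
    for _ in range(n): a.append(fb()); env.hold(0.02)
    return np.mean(a,0)
env.move_l(w(-5,-180,100.5),rate=120)
print('base',favg().round(2),env.read_state()['time_s'])
env.move_l(w(-5,-123,100.5),rate=30); print(bpos().round(2),favg().round(2),env.read_state()['time_s'])
y=-123
for i in range(12):
    y+=0.8; env.move_l(w(-5,y,100.5),rate=12); f=favg(); print(bpos().round(2),f.round(2),round(env.read_state()['time_s'],2))
    if f[1]<-1.8: break
snap('top','top6.png'); cv2.imwrite('pics/c6.png',cv2.resize(cv2.imread('pics/top6.png')[165:285,185:345],None,fx=5,fy=5,interpolation=cv2.INTER_CUBIC)); rep('top6.png')
E
```

```text
base [0.39 0.42 0.04] 28.6583
[  -4.99 -123.02] [ 0.1  -0.81 -0.84] 30.8083
[  -5.01 -122.2 ] [ 0.27 -1.76 -0.57] 31.16
[  -5.   -121.36] [ 0.26 -1.68 -0.95] 31.51
[  -5.   -120.55] [ 0.3  -1.05 -0.5 ] 31.86
[  -4.99 -119.75] [ 0.18 -1.31 -0.77] 32.21
[  -4.97 -119.01] [-0.07 -1.82 -0.37] 32.56
top6.png arm +y side y 108.97 slope -0.0154
lead [ 97.3  97.   96.   95.   95.3  96.2  96.5  96.2  95.8  96.1  97.1  96.7
  97.   95.4  76.3  56.1  36.4 -46.8] slope 0.7747
trail [-67.4 -67.6 -66.6 -65.6 -64.5 -64.2 -63.1 -63.4 -63.7 -63.3 -62.3 -61.9
 -60.8 -60.5 -60.1 -59.1 -58.7 -57. ] slope -0.1061
```

View pics/c6.png

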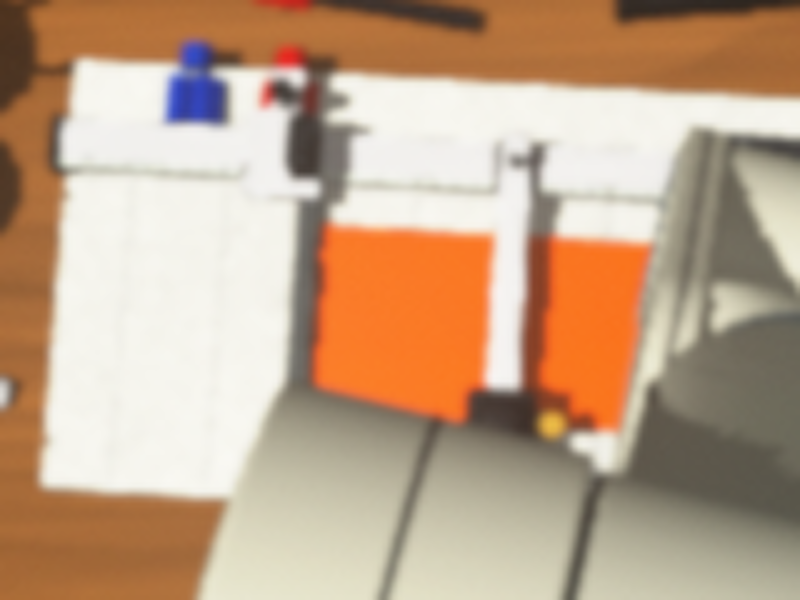

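```bash
python3 - <<'E'
from m import *
def favg(n=6):
    a=[]
    for _ in range(n): a.append(fb()); env.hold(0.02)
    return np.mean(a,0)
y=-119.0
for i in range(9):
    y+=0.6; env.move_l(w(-5,y,100.5),rate=10); f=favg(); print(bpos().round(2),f.round(2),round(env.read_state()['time_s'],2))
    if f[1]<-3: break
snap('top','top7.png'); rep('top7.png')
E
```

```text
[  -4.88 -118.65] [ 0.28 -5.33 -0.98] 32.96
top7.png arm +y side y 109.33 slope -0.0199
lead [ 98.   97.   95.3  95.   95.9  96.2  96.5  96.2  95.8  96.8  97.1  96.7
  97.   95.4  77.   57.3  38.4 -46.8] slope 0.7651
trail [-66.7 -67.  -66.  -64.9 -63.9 -63.5 -63.1 -62.7 -63.7 -62.6 -62.3 -61.2
 -60.2 -59.8 -58.8 -57.8 -58.  -56.4] slope -0.1095
```

The force jumped from 1.8 to 5.3 N within 0.5 mm while the stop held its place, so the glass is against a seated stop. Now I back off and inspect.

```bash
python3 - <<'E'
from m import *
env.move_l(w(-5,-150,100.5),rate=60); env.move_l(w(-5,-150,230),rate=200)
env.reach(np.array([300,-480,280.]),quat(1)); print(env.read_state()['time_s'])
snap('top','top8.png'); snap('side','side8.png'); rep('top8.png')
def z(fn,a,b,c,d,size): return cv2.resize(cv2.imread('pics/'+fn)[a:b,c:d],size,interpolation=cv2.INTER_CUBIC)
cv2.imwrite('pics/c8.png',np.vstack([z('top8.png',170,270,190,360,(800,470)),]))
cv2.imwrite('pics/s8.png',z('side8.png',180,280,195,330,(800,592)))
E
```

```text
35.8833
top8.png arm +y side y 109.26 slope 0.0022
lead [ 98.   97.   95.3  95.   95.9  96.2  95.9  96.2  95.8  96.8  97.1  96.7
  97.   96.7  97.6  97.9  66.7 -46.8] slope 0.5025
trail [ -70.  -105.2 -106.  -105.6 -104.6 -104.8 -105.1 -105.3 -104.9 -104.5
 -105.4 -105.6 -105.9 -105.5 -104.4 -104.7 -104.9 -105.2] slope 0.1121
```

View pics/c8.png

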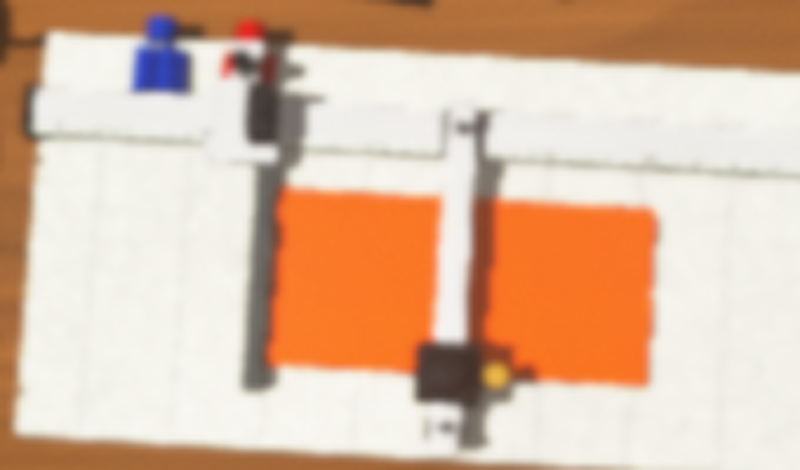

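View pics/s8.png

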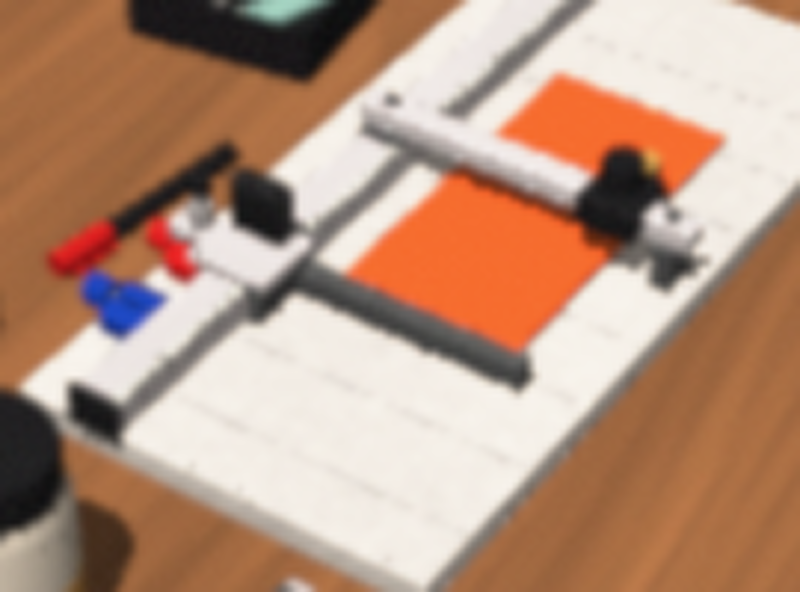

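```bash
python3 - <<'E'
from h import *
workorder.sign_off(); print(env.read_state()['time_s'])
E
```

```text
the job is handed in; nothing more can be done
the job is handed in; nothing more can be done
```

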